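Call for help and point out the uncovered chamber

TASK

One of the three tall glass developing chambers has been left without its watch-glass lid. Press the call button all the way down to fetch a colleague and let it come back up, then point the uncovered chamber out: bring the fingertips two to three centimetres above the middle of its open mouth, keep them there for a good three seconds and finish still pointing. Touch none of the chambers or their lids, and leave everything else on the bench where it is.

Things in the scene. Friction and masses are not known exactly. Their poses are not given: they have to be found in the camera images.
- open_chamber: the developing chamber WITHOUT a lid: tall clear glass jar, 67 mm across and 106 mm high, with a folded white paper inside, loose, about 130 g; origin at the centre of its underside on the worktop, z up along the jar. It can stand in any of the three chamber places
- open_mouth (a point): centre of the open mouth of the uncovered chamber, in the plane of its rim, 106 mm above the worktop; the mouth is about 56 mm wide inside
- covered_chamber_1: a developing chamber that is covered with a watch glass: the same tall clear glass jar, 67 mm across and 106 mm high, with a folded white paper inside, loose, about 130 g; origin at the centre of its underside on the worktop, z up along the jar
- lid_glass_1: shallow round watch glass, 85 mm across and 5 mm thick, lying as the lid on covered_chamber_1 (it stays on it); origin at the centre of its underside, top face at most 112 mm above the worktop
- covered_chamber_2: a developing chamber that is covered with a watch glass: the same tall clear glass jar, 67 mm across and 106 mm high, with a folded white paper inside, loose, about 130 g; origin at the centre of its underside on the worktop, z up along the jar
- lid_glass_2: shallow round watch glass, 85 mm across and 5 mm thick, lying as the lid on covered_chamber_2 (it stays on it); origin at the centre of its underside, top face at most 112 mm above the worktop
- call_button (a joint): travel of the push plate of the call button in m: 0 released, 0.006 fully down; a spring (about 4 N when fully down) brings it back up. It counts as pressed beyond 0.0045
- call_button_top (a point): centre of the top of the call button's round push plate (40 mm across, dark grey, on a low round white base 56 mm across fixed to the worktop); 22 mm above the worktop when up; the plate moves straight down when pressed
- flask: bystander: conical glass flask with a ball stopper, 68 mm across, 137 mm high, loose; origin at the centre of its underside
- tape_ring: bystander: roll of tape lying flat, 72 mm across, 24 mm high; origin at the centre of its underside
- vial_1: bystander: small capped sample vial, 24 mm across, 58 mm high, standing loose to the right of the stirrer; origin at the centre of its underside
- vial_2: bystander: small capped sample vial, 24 mm across, 58 mm high, standing loose to the right of the stirrer; origin at the centre of its underside
- vial_3: bystander: small capped sample vial, 24 mm across, 58 mm high, standing loose to the right of the stirrer; origin at the centre of its underside
- vial_4: bystander: small capped sample vial, 24 mm across, 58 mm high, standing loose to the right of the stirrer; origin at the centre of its underside
Mind the look-alikes: they are no part of the job. Leave any yellow look-alike of the covered_chamber_2 alone.

How it is judged (in metres and radians):
On the way, in this order (a step that is already met when the one before it is completed fails the run):
1. the call button is pressed down (value of joint call_button above 0.0045 m), for 0.05 s.
2. the call button is let go and has come back up (value of joint call_button below 0.0015 m), for 0.1 s.
3. the grasp point between the fingers stays above the middle of the uncovered chamber's mouth for two seconds (horizontal distance between the grasp point and open_mouth below 0.025 m and z of the grasp point in the frame of open_chamber between 0.128 and 0.186 m), for 2 s.
At the end, for the whole second after the job is handed in: Button up again; grasp point between the fingers within 25 mm sideways of the centre of the open mouth and 22 to 80 mm above its rim (fingertips about 3 to 60 mm). Chambers upright; chambers and watch glasses within 15 mm, bystanders within 25 mm of their start (all of step 3 and value of joint call_button below 0.0015 m and angle between each of open_chamber, covered_chamber_1, covered_chamber_2's own z axis and vertical below 0.1 rad and distance of each of open_chamber, covered_chamber_1, covered_chamber_2, lid_glass_1, lid_glass_2 from where it was at the start of the episode below 0.015 m and distance of each of flask, tape_ring, vial_1, vial_2, vial_3, vial_4 from where it was at the start of the episode below 0.025 m); the robot touches nothing.
It fails at once if the robot touches a chamber or a watch glass (contact force between any of the fingers, the arm and open_chamber above 0.3 N or contact force between any of the fingers, the arm and covered_chamber_1 above 0.3 N or contact force between any of the fingers, the arm and covered_chamber_2 above 0.3 N or contact force between any of the fingers, the arm and lid_glass_1 above 0.3 N or contact force between any of the fingers, the arm and lid_glass_2 above 0.3 N).
It fails at once if a chamber, watch glass or bystander is shifted or lifted (distance of any of open_chamber, covered_chamber_1, covered_chamber_2, lid_glass_1, lid_glass_2 from where it was at the start of the episode above 0.015 m or distance of any of flask, tape_ring, vial_1, vial_2, vial_3, vial_4 from where it was at the start of the episode above 0.025 m).
It also fails if it takes over 42 s, if anything falls off the work surface, if the arm or the gripper's body presses on something with over 40 N, if the wrist force passes 120 N, or if a joint passes its speed limit or range.

ROBOT

A 7-joint arm with a two-finger parallel gripper is mounted at the origin on a cart in front of the work surface, level with it; the furniture and walls round the work are solid. World frame = base frame: x ahead of the robot, y to its left, z up, the work surface at z = 0. Lengths are in m, angles in degrees, forces in N, time in s.
With the tool pointing down it reaches from about 0.425 to 0.875 m from the base axis. Payload 4.7 kg.
Tool frame: the origin (TCP) lies at the very end of the fingers, on their centre line; the grasp point (between the pads) lies 19 mm behind it; z points along the fingers, y is the direction in which the jaws open and shut (so a half turn about z gives the same grasp; the last joint's range is limited). The gripper opens to 87 mm and grips with 3 to 60 N. Pads are 19 mm wide; open, the fingers measure 117 mm over their backs; the gripper's body (75 mm by 190 mm) begins 51 mm behind the grasp point.
Start: joints at [64.292, 18.392, -4.016, 83.108, 1.295, 78.541, -3.26], TCP at [0.29, -0.582, 0.223] pointing down, gripper open.
Joint ranges: [-163.93, 163.93], [-17.29, 119.83], [-79.2, 71.16], [3.27, 140.29], [-89.18, 269.18], [5.43, 117.66], [-154.24, 154.24]. Speed limits (degrees/s): [147.25, 147.25, 180, 180, 180, 180, 180].

INTERFACE

Orientations are given as [roll, pitch, yaw] about the fixed x, y, z axes, in that order (R = Rz(yaw) Ry(pitch) Rx(roll)).
In Python, from cell import monitor, read_camera, camera_info, env, look_for gives the robot as it stands.
- The arm moves only by the tool servo_tool, never from a script. Its argument "commands" is one flat list of numbers, 6 for each row, row after row: the shift along the tool's x, y, z in mm, then the turn, a rotation vector about the tool's x, y, z in degrees. A call has 1 to 10 rows; each row shifts and turns the commanded pose from where the row before left it, along the tool's axes as they then stand; what a row does not reach is not made up. A row lasts 1/10 s, in which the tool goes at most 50 mm and 8.59 degrees, less where a joint would pass 70% of its speed; a pose out of reach is approached as far as the arm can. A call is refused whole if a number of a shift passes 50 or a number of a turn 8.59, either way. A call with a gripper value outside its range is refused whole. "jaw" is the finger opening in mm, from 0 to 87, set as the call begins (left out, the last holds). The fingers move at their own pace and stop on an object; "newtons" is the grip in N (left out, the last holds). Time passes only in rows, so rows that do not move let the fingers close. It gives the time, the measured TCP pose, the force and the opening at its end, in the units of the state.
- monitor.get_obs(): the state, without advancing time (a new reading comes with each control period).
- read_camera(name): name is "side" or "top"; returns (picture, depth): 480x640x3 uint8, red, green, blue; 480x640 float32, m along the optical axis (not along the pixel's ray), 0 where there is no reading.
- camera_info(name): a dict with "camera_matrix" (3x3 intrinsics, pixels), "R" (3x3) and "t" (3): a world point X has camera coordinates R X + t. Camera axes: x right, y down, z forward; pixel columns grow to the right and rows downward; lengths in m; the calibration is good to about 2 mm. A picture is of the moment at which its call begins. camera_info takes no time and is no camera call.
- env.sign_off(): hands the job in, once; it reports no verdict.
Trained networks look in the newest picture that a camera, given by its name, has taken for a name from the list of things; names that differ only in an ending like _2 or _b are one class to them, and where a whole thing is asked for, a point or a joint stands for the part that bears it (a point fixed in the world has none). Each returns a list of dicts, best first, with "conf" (0 to 1); they miss things now and then, are a little off and sometimes report something else, mostly with a low value. They report only what shows in the picture. A call takes as long as a camera call. They do not tell look-alikes from the thing itself.
- look_for(camera, label): "box" ([left, top, width, height] in pixels, round what is visible of it).
The state is a dict: "time_s": time; "qpos": joint angles; "joint_velocities": joint speeds; "effort": joint torques, N m; "tool_pos": TCP position; "tool_rot": TCP orientation; "force": force on the tool from outside, world axes, zero at the start; "wrist_torque": the same for the moment, N m; "grip_width": finger opening in m.
Only numpy, scipy, OpenCV 4.12 (cv2) and the standard library are available. Lean on these libraries where they do the work, as an engineer would, in place of code of your own. Each camera call takes 0.05 s, during which the arm holds its last target.

## Working session

There is one attempt and no reset: what is moved stays moved. The work goes in short steps, Python scripts to look and compute and a tool call to move; the robot and the scene stay as the last step left them, time stands still between calls to the robot, and variables do not carry over. Pictures are saved under pics/ and viewed, and the job is handed in when it is done.

Besides the shell and the picture viewer there is one more tool, called after "Call:" by a JSON object that holds its "name" and its "arguments". servo_tool: Moves the arm, as the interface text tells. Its arguments: {"type":"object","properties":{"commands":{"type":"array","items":{"type":"number"}},"jaw":{"type":"number"},"newtons":{"type":"number"}},"required":["commands"]}

```bash
mkdir -p pics; ls; cat > h.py <<'E'
import numpy as np, cv2, pickle
from cell import monitor, read_camera, camera_info, env, look_for
def snap(cam,name):
    im,d=read_camera(cam); cv2.imwrite(f'pics/{name}.png',cv2.cvtColor(im,cv2.COLOR_RGB2BGR)); np.savez(f'{name}.npz',im=im,d=d); return im,d
def world(cam,u,v,z):
    """intersect pixel ray with plane z"""
    c=camera_info(cam);K=np.array(c['camera_matrix']);R=np.array(c['R']);t=np.array(c['t'])
    C=-R.T@t; r=R.T@np.linalg.solve(K,[u,v,1.]); return C+r*(z-C[2])/r[2]
def proj(cam,X):
    c=camera_info(cam);p=np.array(c['camera_matrix'])@(np.array(c['R'])@np.array(X)+np.array(c['t']));return p[:2]/p[2]
def deproj(cam,u,v,d):
    c=camera_info(cam);K=np.array(c['camera_matrix']);R=np.array(c['R']);t=np.array(c['t'])
    return R.T@(np.linalg.solve(K,[u,v,1.])*d-t)
E
python3 - <<'E'
from h import *
for c in('top','side'):
    snap(c,c+'0')
    i=camera_info(c);R=np.array(i['R']);print(c,-R.T@np.array(i['t']),R[2])
    for l in('open_chamber','covered_chamber_1','lid_glass_1','call_button','flask','tape_ring','vial_1'):
        print(l,[(round(x['conf'],2),np.round(x['box']).tolist()) for x in look_for(c,l)])
o=monitor.get_obs();print(o['time_s'],o['tool_pos'],o['tool_rot'])
E
```

```text
pics
top [0.318204   0.08937853 1.2349166 ] [ 0.19288863  0.0195263  -0.98102635]
open_chamber [(0.8, [253.0, 198.0, 32.0, 40.0]), (0.54, [423.0, 203.0, 12.0, 14.0])]
covered_chamber_1 [(0.72, [425.0, 290.0, 47.0, 38.0]), (0.71, [282.0, 265.0, 43.0, 41.0]), (0.7, [409.0, 183.0, 12.0, 18.0]), (0.63, [202.0, 260.0, 47.0, 38.0]), (0.61, [281.0, 266.0, 42.0, 41.0])]
lid_glass_1 [(0.78, [431.0, 284.0, 42.0, 44.0]), (0.75, [281.0, 266.0, 43.0, 39.0]), (0.71, [203.0, 261.0, 40.0, 40.0])]
call_button [(0.72, [380.0, 273.0, 14.0, 17.0])]
flask [(0.61, [180.0, 194.0, 36.0, 37.0])]
tape_ring [(0.67, [386.0, 231.0, 30.0, 32.0])]
vial_1 [(0.62, [411.0, 183.0, 11.0, 19.0]), (0.57, [425.0, 206.0, 11.0, 12.0]), (0.51, [406.0, 218.0, 12.0, 12.0]), (0.5, [428.0, 223.0, 15.0, 15.0])]
side [0.37518713 0.85577543 0.58879477] [ 0.19218551 -0.81925035 -0.54027178]
open_chamber [(0.95, [256.0, 254.0, 44.0, 78.0])]
covered_chamber_1 [(0.92, [358.0, 231.0, 50.0, 78.0]), (0.64, [326.0, 293.0, 61.0, 91.0]), (0.55, [400.0, 158.0, 40.0, 64.0])]
lid_glass_1 [(0.73, [401.0, 159.0, 37.0, 20.0]), (0.61, [354.0, 231.0, 54.0, 33.0]), (0.56, [324.0, 293.0, 64.0, 44.0]), (0.38, [368.0, 228.0, 17.0, 8.0])]
call_button []
flask [(0.76, [206.0, 321.0, 52.0, 98.0]), (0.62, [254.0, 256.0, 47.0, 73.0])]
tape_ring [(0.65, [328.0, 208.0, 27.0, 30.0]), (0.64, [352.0, 235.0, 56.0, 30.0])]
vial_1 [(0.74, [318.0, 197.0, 10.0, 15.0]), (0.67, [282.0, 192.0, 11.0, 9.0]), (0.52, [330.0, 184.0, 10.0, 26.0]), (0.2, [369.0, 228.0, 15.0, 7.0])]
0.8 [ 0.29017624 -0.58166543  0.22261549] [1.79992508e+02 7.02153589e-04 2.65149228e+01]
```

View pics/top0.png

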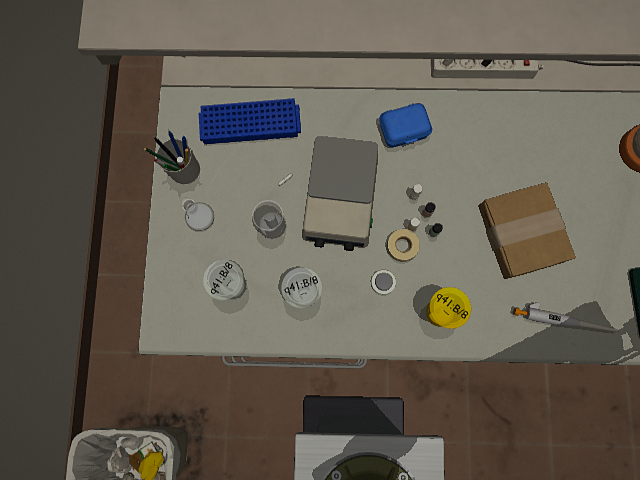

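View pics/side0.png

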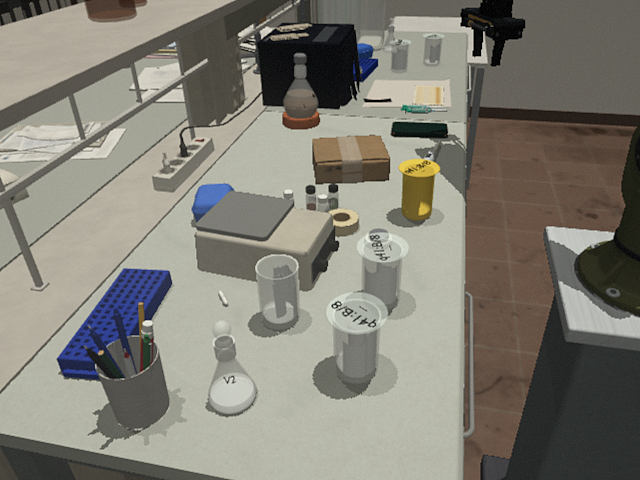

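```bash
python3 - <<'E'
from h import *
a=np.load('top0.npz');im=a['im'][170:340,170:490,::-1];cv2.imwrite('pics/crop_top.png',cv2.resize(im,None,fx=2.5,fy=2.5,interpolation=cv2.INTER_CUBIC))
a=np.load('side0.npz');im=a['im'][150:420,190:460,::-1];cv2.imwrite('pics/crop_side.png',cv2.resize(im,None,fx=2.2,fy=2.2,interpolation=cv2.INTER_CUBIC))
E
```

```text
(no output)
```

View pics/crop_top.png

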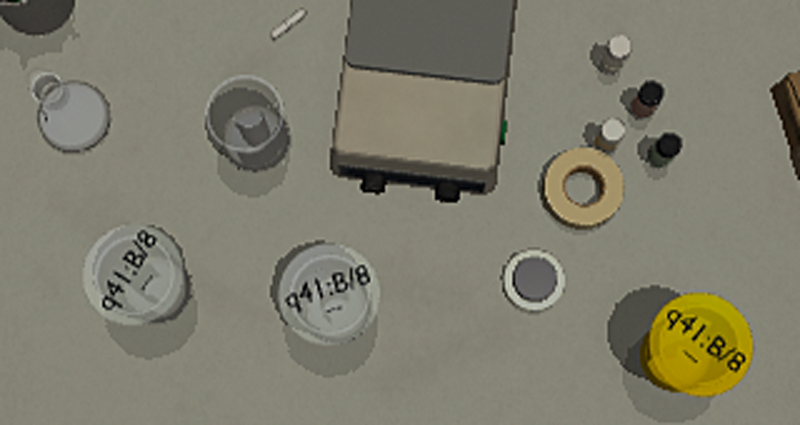

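View pics/crop_side.png

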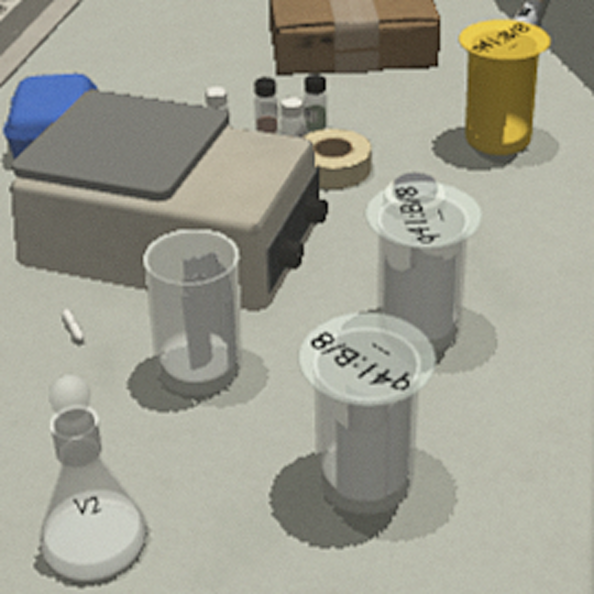

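The top view has four candidates for the open chamber:
- Jar without a lid at (268,216): rim and folded paper are visible, with no label disc.
- Lidded jar at (224,281).
- Lidded jar at (301,288).
- Yellow lidded look-alike at (450,308).

I choose (268,216), which is (277,267) in the side view. Both crops show a bare rim there. The button is at (384,282) in the top view.

```bash
python3 - <<'E'
from h import *
print('rim top',world('top',268,215.8,.106),'side',world('side',276.8,266.8,.106))
print('btn',world('top',383.6,281.6,.022))
a=np.load('top0.npz');d=a['d']
for u,v in((384,282),(301,288),(224,281),(450,308),(268,219),(340,220),(345,165),(403,245)):print((u,v),deproj('top',u,v,d[v,u]).round(3))
# fit button plate via dark grey
im=a['im'].astype(int);g=im[262:302,364:404].sum(2)
import cv2
crop=cv2.resize(a['im'][190:305,240:410,::-1],None,fx=4.5,fy=4.5,interpolation=cv2.INTER_CUBIC)
# overlay predicted rim circle and button circle
o=[240,190]
def circ(c,r,z,col):
    p=[(proj('top',[c[0]+r*np.cos(t),c[1]+r*np.sin(t),z])+.5-o)*4.5 for t in np.linspace(0,6.3,80)]
    cv2.polylines(crop,[np.int32(p)],False,col,1)
c=world('top',268,215.8,.106);circ(c,.0335,.106,(0,0,255));circ(c,.0335,0,(0,255,0))
b=world('top',383.6,281.6,.022);circ(b,.02,.022,(0,0,255));circ(b,.028,.012,(0,255,0))
cv2.imwrite('pics/ov.png',crop)
crop=cv2.resize(a['im'][190:305,240:410,::-1],None,fx=4.5,fy=4.5,interpolation=cv2.INTER_CUBIC)
s=np.load('side0.npz')['im'][:,:,::-1].copy()
for zz in(0,.106):
    p=[proj('side',[c[0]+.0335*np.cos(t),c[1]+.0335*np.sin(t),zz]) for t in np.linspace(0,6.3,80)]
    cv2.polylines(s,[np.int32(np.round(p))],False,(0,0,255),1)
for rr,zz in((.028,.0),(.02,.022)):
    p=[proj('side',[b[0]+rr*np.cos(t),b[1]+rr*np.sin(t),zz]) for t in np.linspace(0,6.3,80)]
    cv2.polylines(s,[np.int32(np.round(p))],False,(0,255,0),1)
cv2.imwrite('pics/ovs.png',cv2.resize(s[190:350,230:420],None,fx=3.5,fy=3.5))
E
```

```text
rim top [0.60284846 0.22482118 0.106     ] side [0.60636391 0.2273658  0.106     ]
btn [ 0.47778951 -0.02857337  0.022     ]
(384, 282) [0.318 0.089 1.235]
(301, 288) [0.45  0.15  0.103]
(224, 281) [0.461 0.31  0.109]
(450, 308) [ 0.415 -0.156  0.108]
(268, 219) [0.619 0.236 0.011]
(340, 220) [0.602 0.071 0.083]
(345, 165) [0.721 0.062 0.1  ]
(403, 245) [ 0.566 -0.075  0.   ]
```

View pics/ov.png

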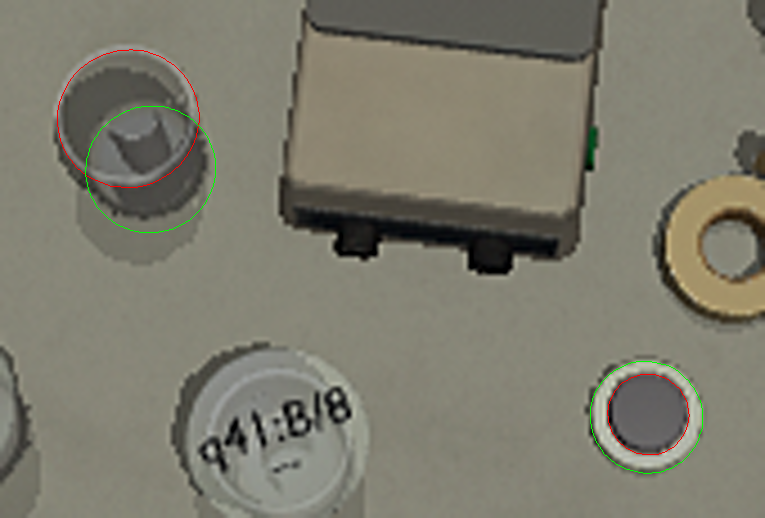

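View pics/ovs.png

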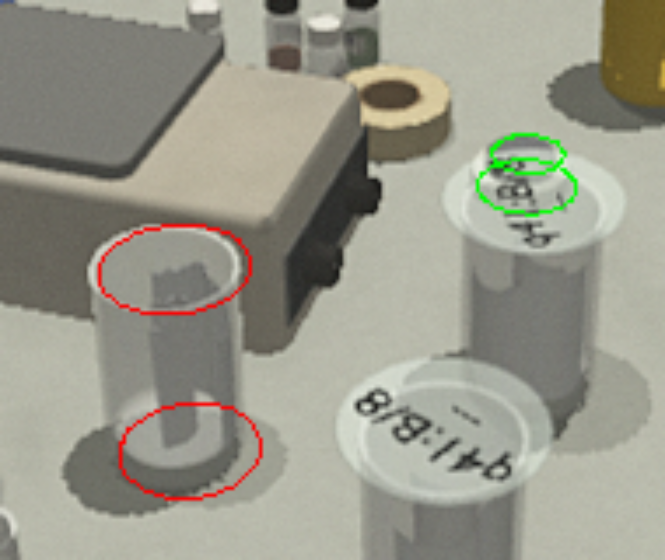

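Call:
{"name": "servo_tool", "arguments": {"commands": [0,0,0,0,0,-4,0,0,0,0,0,-8,0,0,0,0,0,-8,0,0,0,0,0,-3.5,0,0,0,0,0,0], "jaw": 0}}

```text
time_s: 1.3
tool_pos: [0.2901, -0.5817, 0.2226]
tool_rot: [180.0, -0.0, 50.0]
force: [-0.9, 0.2, -0.3]
grip_width: 0.0551
```

Call:
{"name": "servo_tool", "arguments": {"commands": [12,-5,0,0,0,0,25,-10,0,0,0,0,30,-12,0,0,0,0,30,-12,0,0,0,0,30,-12,0,0,0,0,30,-12,0,0,0,0,30,-12,0,0,0,0,30,-12,0,0,0,0,30,-12,0,0,0,0,30,-12,0,0,0,0]}}

```text
time_s: 2.3
tool_pos: [0.3834, -0.2957, 0.2227]
tool_rot: [180.0, 0.0, 50.0]
force: [0.3, 0.1, 0.5]
grip_width: 0.0006
```

```bash
python3 - <<'E'
from h import *
o=monitor.get_obs();print(o['time_s'],o['qpos'],o['tool_pos'],o['tool_rot'])
E
```

```text
2.3 [ 53.28342597  -1.16170684 -18.44178371 105.30858344  -0.35997937
  75.77227689  -5.08944579] [ 0.38337204 -0.2957482   0.22266111] [1.79976943e+02 1.65219254e-02 4.99770331e+01]
```

Call:
{"name": "servo_tool", "arguments": {"commands": [30,-12,0,0,0,0,30,-12,0,0,0,0,30,-11,0,0,0,0,30,-11,0,0,0,0,30,-11,0,0,0,0,30,-11,0,0,0,0,30,-11,0,0,0,0,28,-11,0,0,0,0,19,-7,0,0,0,0,8,-3,0,0,0,0]}}

```text
time_s: 3.3
tool_pos: [0.4767, -0.0276, 0.2227]
tool_rot: [180.0, -0.0, 50.2]
force: [-0.8, -0.1, 2.1]
grip_width: 0.0006
```

```bash
python3 - <<'E'
from h import *
o=monitor.get_obs();print(o['time_s'],o['qpos'],o['tool_pos'],o['tool_rot'],o['grip_width'])
snap('top','t1');im,d=snap('side','s1')
cv2.imwrite('pics/s1c.png',cv2.resize(im[130:350,200:480,::-1],None,fx=2.7,fy=2.7))
o=monitor.get_obs();print(o['time_s'],o['tool_pos'],o['tool_rot'],o['grip_width'])
E
```

```text
3.3 [ 37.94291587  -1.68311286 -36.73441199 105.55881768  -1.0326653
  75.7732077  -38.32736894] [ 0.47669899 -0.02764488  0.22266191] [ 1.79981499e+02 -7.59944113e-03  5.01987997e+01] 0.000586131609255047
3.4 [ 0.47656759 -0.02940541  0.22254962] [1.79987055e+02 1.91241358e-02 5.01373270e+01] 0.0006930520792579216
```

View pics/t1.png

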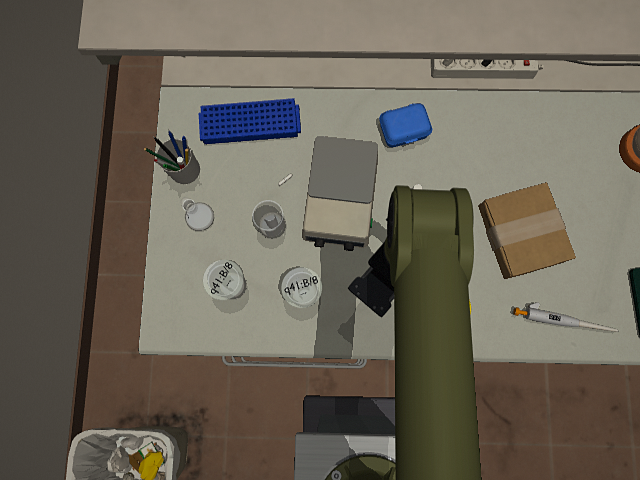

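View pics/s1c.png

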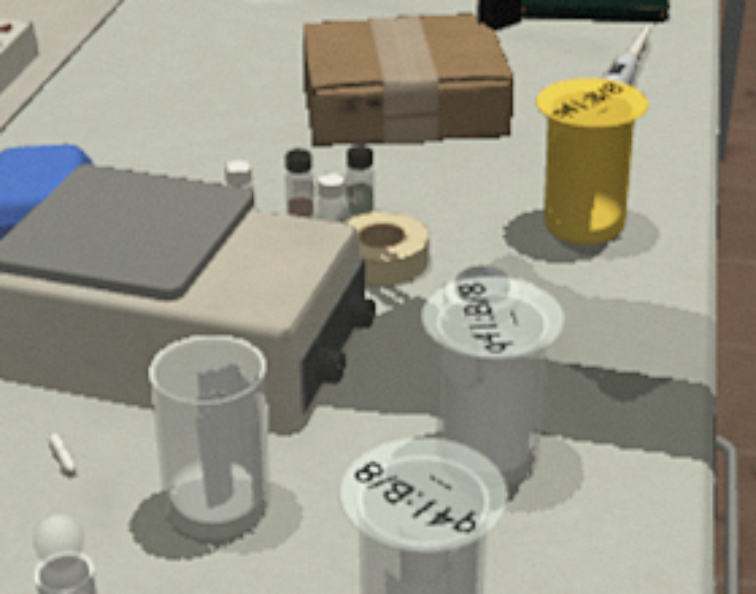

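View pics/s1.png

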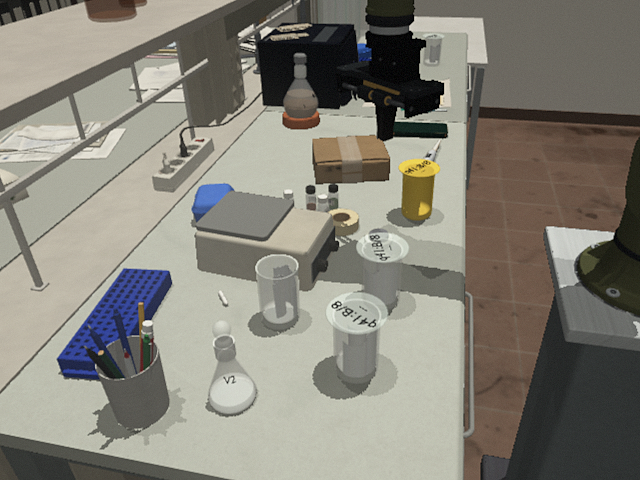

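```bash
python3 - <<'E'
from h import *
print(proj('side',[.4766,-.0294,.2226]),proj('side',[.477,-.0285,.022]),proj('side',[.477,-.0285,.112]))
a=np.load('t1.npz')
for u,v in((372,285),(365,300),(375,255),(430,240),(430,300)):print(deproj('top',u,v,a['d'][v,u]).round(3))
cv2.imwrite('pics/t1c.png',cv2.resize(a['im'][170:340,250:490,::-1],None,fx=3.3,fy=3.3))
s=np.load('s1.npz')
for u,v in((370,110),(400,60),(370,50)):print(deproj('side',u,v,s['d'][v,u]).round(3))
E
```

```text
[384.87210896 138.06489938] [380.78360071 233.49804668] [382.38599721 193.31123263]
[0.431 0.021 0.335]
[0.406 0.032 0.336]
[0.471 0.021 0.392]
[ 0.444 -0.02   0.641]
[ 0.376 -0.015  0.659]
[ 0.615 -0.788  0.001]
[0.452 0.022 0.373]
[ 0.713 -1.415  0.037]
```

View pics/t1c.png

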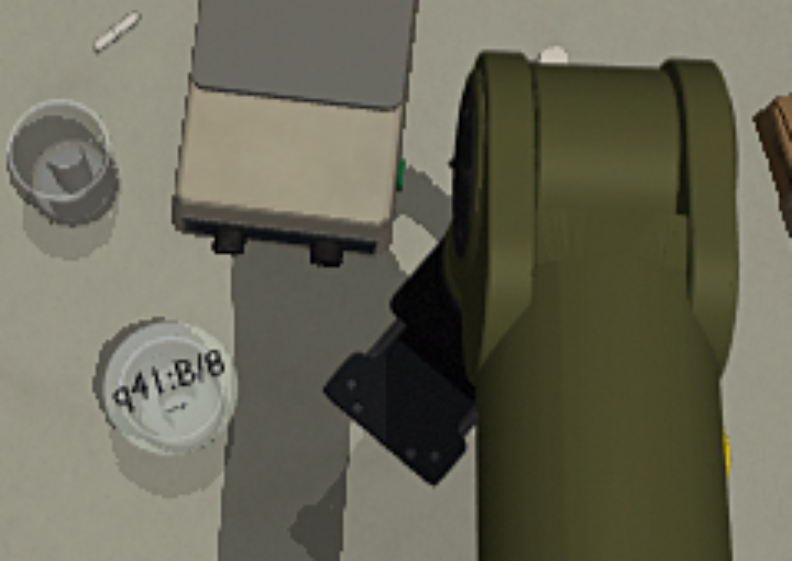

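Call:
{"name": "servo_tool", "arguments": {"commands": [0,0,10,0,0,0,0,0,20,0,0,0,0,0,25,0,0,0,0,0,25,0,0,0,0,0,25,0,0,0,0,0,25,0,0,0,0,0,25,0,0,0,0,0,20,0,0,0,0,0,10,0,0,0,0,0,5,0,0,0]}}

```text
time_s: 4.4
tool_pos: [0.4756, -0.0317, 0.0312]
tool_rot: [-179.9, 0.1, 49.9]
force: [-0.2, 0.4, 0.4]
grip_width: 0.0006
```

Call:
{"name": "servo_tool", "arguments": {"commands": [0,0,3,0,0,0,0,0,3,0,0,0,0,0,3,0,0,0,0,0,3,0,0,0,0,0,2,0,0,0,0,0,1,0,0,0,0,0,0,0,0,0]}}

```text
time_s: 5.1
tool_pos: [0.4773, -0.0309, 0.0179]
tool_rot: [179.9, -0.0, 50.0]
force: [0.0, -0.3, 2.8]
grip_width: 0.0004
```

Call:
{"name": "servo_tool", "arguments": {"commands": [0,0,1,0,0,0,0,0,1,0,0,0,0,0,1,0,0,0,0,0,0,0,0,0,0,0,0,0,0,0]}}

```text
time_s: 5.6
tool_pos: [0.4775, -0.031, 0.0162]
tool_rot: [179.9, 0.0, 50.0]
force: [-3.6, -0.7, 16.1]
grip_width: 0.0005
```

Call:
{"name": "servo_tool", "arguments": {"commands": [0,0,-3,0,0,0,0,0,-5,0,0,0,0,0,-10,0,0,0,0,0,-20,0,0,0,0,0,-25,0,0,0,0,0,-30,0,0,0,0,0,-30,0,0,0,0,0,-30,0,0,0,0,0,-25,0,0,0,0,0,-15,0,0,0]}}

```text
time_s: 6.6
tool_pos: [0.4769, -0.0304, 0.2097]
tool_rot: [179.9, -0.0, 50.0]
force: [0.7, 0.0, 0.4]
grip_width: 0.0006
```

```bash
python3 - <<'E'
from h import *
im,d=snap('side','s2')
cv2.imwrite('pics/s2c.png',cv2.resize(im[150:350,220:460,::-1],None,fx=3,fy=3))
o=monitor.get_obs();print(o['time_s'],o['tool_pos'],o['tool_rot'],o['qpos'],o['force'])
E
```

```text
6.65 [ 0.47804327 -0.03046375  0.21139476] [ 1.79770744e+02 -1.11489791e-01  5.00395646e+01] [ 38.50860697  -1.22227387 -37.19877449 106.49002441  -0.70951967
  74.23607302 -38.45486543] [ 0.89000937 -0.60476066  0.93986429]
```

View pics/s2c.png

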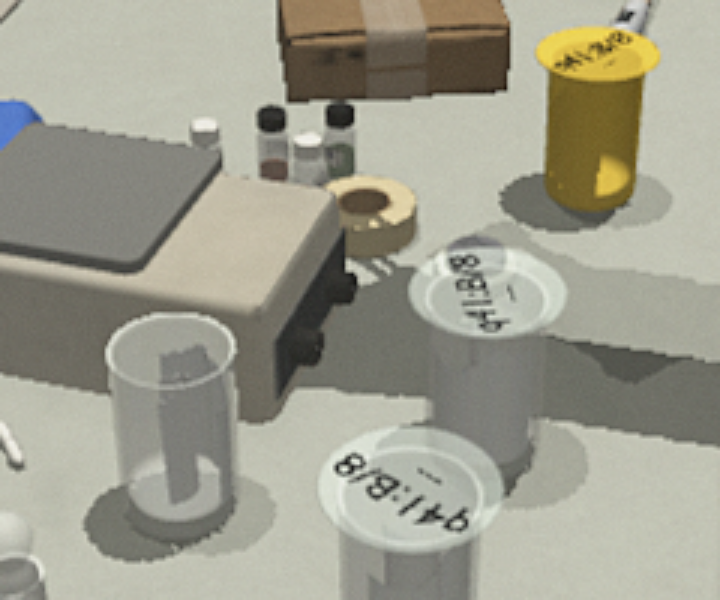

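Call:
{"name": "servo_tool", "arguments": {"commands": [10,-2,0,0,0,0,20,-5,0,0,0,0,26,-6,0,0,0,0,28,-7,0,0,0,0,28,-7,0,0,0,0,28,-7,0,0,0,0,28,-7,0,0,0,0,28,-7,0,0,0,0,28,-7,0,0,0,0,26,-6,0,0,0,0]}}

```text
time_s: 7.65
tool_pos: [0.5898, 0.2023, 0.2054]
tool_rot: [-179.8, 0.1, 50.1]
force: [0.9, 0.9, 0.6]
grip_width: 0.0007
```

```bash
python3 - <<'E'
from h import *
o=monitor.get_obs();print(o['time_s'],o['tool_pos'],o['tool_rot'],o['qpos'],o['force'])
E
```

```text
7.65 [0.58976187 0.20228318 0.20542586] [-1.79826566e+02  1.08074296e-01  5.01007695e+01] [ 14.52522277  21.60301063 -45.75877369  87.1046195   15.51399178
  78.05800735 -72.37877262] [0.90319366 0.86111816 0.63646258]
```

Call:
{"name": "servo_tool", "arguments": {"commands": [16,-4,0,0,0,0,9,-2,0,0,0,0,2,0,0,0,0,0,0,0,0,0,0,0,0,0,0,0,0,0]}}

```text
time_s: 8.15
tool_pos: [0.6033, 0.2234, 0.2073]
tool_rot: [180.0, 0.1, 49.9]
force: [0.4, -0.3, -0.1]
grip_width: 0.0004
```

```bash
python3 - <<'E'
from h import *
im,d=snap('side','s3');im2,_=snap('top','t3')
cv2.imwrite('pics/s3c.png',cv2.resize(im[100:400,180:460,::-1],None,fx=2,fy=2))
cv2.imwrite('pics/t3c.png',cv2.resize(im2[170:340,170:490,::-1],None,fx=2.5,fy=2.5))
o=monitor.get_obs();print(o['time_s'],o['tool_pos'],o['tool_rot'],o['qpos'],o['force'])
E
```

```text
8.25 [0.60346819 0.22334258 0.20761546] [1.79956940e+02 3.10178887e-02 4.99337591e+01] [ 11.54183524  23.99127345 -45.36371077  84.08797803  17.19010921
  79.06253829 -74.66587585] [ 0.54661019 -0.7296606  -0.67160737]
```

View pics/s3c.png

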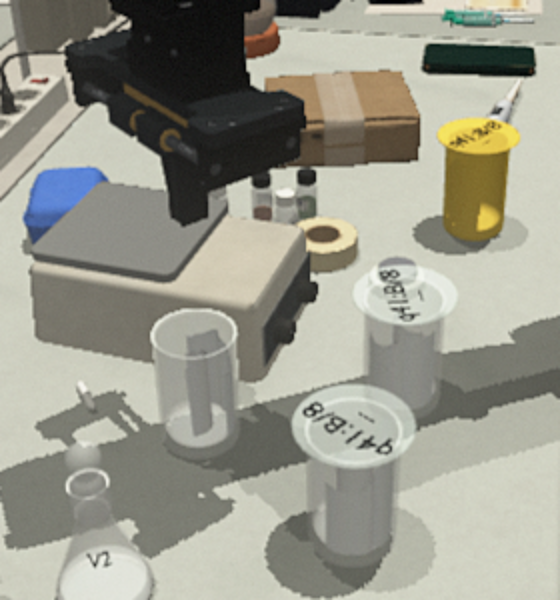

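View pics/t3c.png

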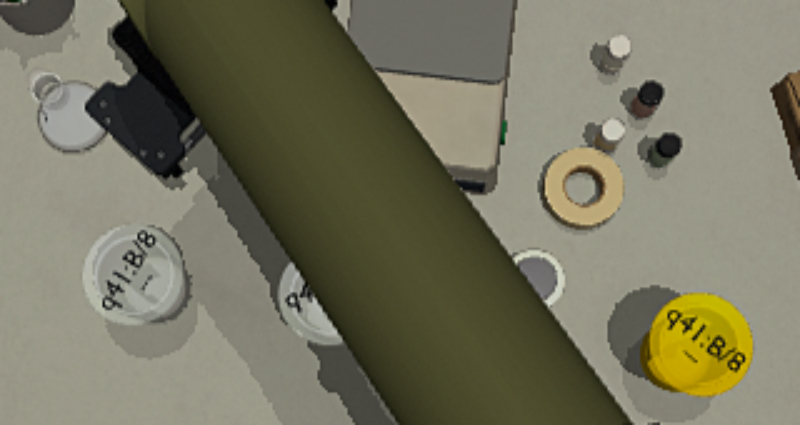

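Call:
{"name": "servo_tool", "arguments": {"commands": [1,0,8,0,0,0,1,0,14,0,0,0,0,0,16,0,0,0,0,0,16,0,0,0,0,0,12,0,0,0,0,0,7,0,0,0,0,0,3,0,0,0,0,0,0,0,0,0]}}

```text
time_s: 9.05
tool_pos: [0.6046, 0.2261, 0.1312]
tool_rot: [-180.0, 0.0, 50.0]
force: [1.5, 0.2, 0.0]
grip_width: 0.0004
```

```bash
python3 - <<'E'
from h import *
im,d=snap('side','s4')
cv2.imwrite('pics/s4c.png',cv2.resize(im[150:350,200:430,::-1],None,fx=3,fy=3))
o=monitor.get_obs();print(o['time_s'],o['tool_pos'],o['tool_rot'],o['force'])
E
```

```text
9.1 [0.60494045 0.22626781 0.13182434] [ 1.79985125e+02 -2.88948866e-02  5.00196000e+01] [ 0.26099735 -0.33891483  0.35781842]
```

View pics/s4c.png

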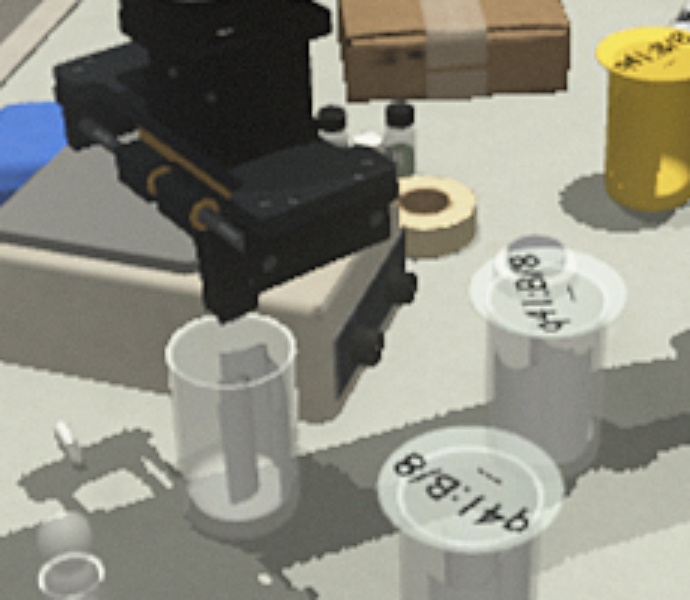

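The fingertips are above the centre of the rim, about 25 mm up: tip at (227,310) and rim centre at (231,352) in the crop. I hold there.

Call:
{"name": "servo_tool", "arguments": {"commands": [0,0,0,0,0,0,0,0,0,0,0,0,0,0,0,0,0,0,0,0,0,0,0,0,0,0,0,0,0,0,0,0,0,0,0,0,0,0,0,0,0,0,0,0,0,0,0,0,0,0,0,0,0,0,0,0,0,0,0,0]}}

```text
time_s: 10.1
tool_pos: [0.6047, 0.226, 0.1315]
tool_rot: [180.0, 0.0, 50.0]
force: [0.9, -0.5, 0.5]
grip_width: 0.0005
```

Call:
{"name": "servo_tool", "arguments": {"commands": [0,0,0,0,0,0,0,0,0,0,0,0,0,0,0,0,0,0,0,0,0,0,0,0,0,0,0,0,0,0,0,0,0,0,0,0,0,0,0,0,0,0,0,0,0,0,0,0,0,0,0,0,0,0,0,0,0,0,0,0]}}

```text
time_s: 11.1
tool_pos: [0.6047, 0.226, 0.1315]
tool_rot: [180.0, 0.0, 50.0]
force: [0.3, -0.5, 0.2]
grip_width: 0.0
```

Call:
{"name": "servo_tool", "arguments": {"commands": [0,0,0,0,0,0,0,0,0,0,0,0,0,0,0,0,0,0,0,0,0,0,0,0,0,0,0,0,0,0,0,0,0,0,0,0,0,0,0,0,0,0,0,0,0,0,0,0,0,0,0,0,0,0,0,0,0,0,0,0]}}

```text
time_s: 12.1
tool_pos: [0.6047, 0.2261, 0.1315]
tool_rot: [180.0, 0.0, 50.0]
force: [-0.2, 0.2, -0.2]
grip_width: 0.0004
```

Call:
{"name": "servo_tool", "arguments": {"commands": [0,0,0,0,0,0,0,0,0,0,0,0,0,0,0,0,0,0,0,0,0,0,0,0,0,0,0,0,0,0,0,0,0,0,0,0,0,0,0,0,0,0,0,0,0,0,0,0,0,0,0,0,0,0,0,0,0,0,0,0]}}

```text
time_s: 13.1
tool_pos: [0.6047, 0.226, 0.1315]
tool_rot: [180.0, 0.0, 50.0]
force: [-0.3, 0.4, -0.2]
grip_width: 0.0004
```

```bash
python3 - <<'E'
from h import *
s,_=read_camera('side');a=np.load('side0.npz')['im']
for n,b in dict(open=(256,275,44,57),cov1=(358,231,50,20),cov2=(326,293,61,91),flask=(206,321,52,98),tape=(335,208,20,25)).items():
    x,y,w,h=b;A=a[y:y+h,x:x+w];B=s[y-4:y+h+4,x-4:x+w+4]
    r=cv2.matchTemplate(B,A,cv2.TM_CCOEFF_NORMED);_,m,_,l=cv2.minMaxLoc(r);print(n,round(m,2),l[0]-4,l[1]-4)
o=monitor.get_obs();print(o['time_s'],o['tool_pos'],o['force'])
print(env.sign_off())
E
```

```text
open 0.76 0 0
cov1 0.99 0 0
cov2 0.9 0 0
flask 0.57 0 0
tape 1.0 0 0
13.15 [0.60472548 0.22603466 0.13151626] [-0.7737706   0.30162789  0.21777128]
the job is handed in; nothing more can be done
None
```

I pressed the call button and let it go, then pointed out the uncovered chamber. I handed the job in at 13.15 s with the arm still pointing. Sign-off reports no verdict.

- **Button:** I pressed until the plate hit its stop, at about 16 N with the fingertips at z = 16 mm. I then lifted well clear. I could not read the joint's travel or see the plate clearly afterwards, so "back up" rests on the spring.
- **Pointing:** The two cameras placed the mouth about 4 mm apart, so I aimed at their average. The fingertips stayed within about a millimetre of that point, roughly 25 mm above the rim, for 4 s. The force on the tool stayed near zero.
- **Other objects:** Just before sign-off, a comparison with the first side picture found no shift in the three chambers, the flask or the tape. The match for the flask (0.57) and the open chamber (0.76) was weaker, probably because the arm's shadow fell on them. I did not run this comparison on the vials.

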